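# Chock a sample tube on a stopped rocker and preset its speed

### The job

The rocking mixer has stopped with its platform tilted down to the right; load the blue-capped tube on it. First slide the right-hand (low-side) retaining bar up until its rubber pads will stop the tube over the yellow centre line, then lay the tube on its side along that line, midway between the front and back rails and resting against both pads, and let go only once it is chocked so that it never drops or rolls free; then slide the left-hand bar down against the tube so that it cannot roll either way. Also turn the sunken speed dial clockwise to the green mark, and leave the orange-capped tube, the green rack, the marker and the timer where they are.

Things in the scene. Friction and masses are not known exactly. Their poses are not given: they have to be found in the camera images.
- rocker: rocking mixer, bolted down: white housing with a blue band, 210 x 250 mm, and a control deck in front (toward -x); origin on the bench under the platform's middle, x away from the deck, y to the left
- platform_mid (a point): middle of the grey mat's top face, on the yellow centre line, about 112 mm above the bench. x along the yellow line and the rocking axis, away from the deck; y left, across the line, up the slope; z square to the mat. Mat 156 (x) x 276 (y) mm. Steel rails along y at x = +/-86 mm stand 8 mm above the mat, their end stops (y = +/-136 mm) 16 mm
- platform (a joint): tilt of the platform about its own x axis, rad; 0 is level, positive means the right (-y) side is low. The stopped drive holds it stiffly (about 9 N m), parked right side low by 0.09 to 0.15
- right_bar (a joint): travel (m, 0 to 0.095) of the right-hand, low-side bar from its outer end toward the centre line and past it; 3 N of friction holds it where it is left. Bar along x: 164 mm long, 14 mm wide, top 16 mm above the mat, its 24 mm wide sliders on the rails (27 mm high with their screws). Pad faces at y = -83 mm + travel: at 0.068 they touch a 30 mm tube lying on the centre line
- right_bar_grip (a point): blue upright grip in the middle of the right-hand bar: 22 mm along the bar, 12 mm across it, from 16 to 46 mm above the mat; this point is on its axis, 34 mm above the mat. Axes as platform_mid
- right_bar_pads (a point): point half-way between the two pad faces of the right-hand bar, 15 mm above the mat, axes as platform_mid; the tube touches when its axis is 15 mm to +y. The black rubber pads, 14 mm wide, centred at x = +/-37 mm, reach 30 mm from the bar toward the centre line, top 25 mm above the mat: a gap 60 mm wide and 30 mm deep for a finger stays between them
- left_bar (a joint): travel (m, 0 to 0.095) of the left-hand, high-side bar, mirror image of the right-hand one: 0 at its outer end, growing toward the centre line; pad faces at y = +83 mm - travel; same friction
- left_bar_grip (a point): blue upright grip of the left-hand bar, same size and height as the other, axes as platform_mid
- left_bar_pads (a point): point half-way between the two pad faces of the left-hand bar, 15 mm above the mat; the tube touches the pads when its axis is 15 mm to -y of it
- speed_dial (a joint): angle of the speed dial, rad, growing clockwise seen from above, from its end stop 0 to 4.71; the green mark is at 1.50. It starts between 0.15 and 0.75 and stays where it is left (friction 0.03 N m)
- speed_dial_grip (a point): on the dial's axis, half-way up: black fluted round knob, 24 mm across, white pointer line on top, upright in a round well in the deck. Well 86 mm wide, 22 mm deep, rim 95 mm above the bench; knob top 3 mm and this point 12 mm below the rim. On the well's floor (73 mm above the bench) a white face with black ticks and a long green mark
- cradle: fixed grey cradle for two tubes, 104 x 176 mm, origin under its middle; the tubes lie along its x at y = +/-40 mm. Floor 4 mm thick; comb walls across the tubes at x = +/-40 mm, 8 mm thick, are 22 mm high under the tubes, with teeth to 34 mm beside them: 72 mm free along the tube for the fingers
- blue_tube_center (a point): centre of the blue-capped white plastic tube, a smooth cylinder 30 mm across and 120 mm long, 40 to 85 g; x along its axis toward the cap. It starts in either place of the cradle, axis 37 mm above the bench. The cap may point either way on the platform
- blue_tube: the same tube (origin also at its centre)
- orange_tube_center (a point): centre of the other tube in the cradle, the same but with an orange cap: leave it
- green_rack: dark green microtube rack, 85 x 125 x 30 mm, loose, origin under its middle: leave it
- marker: marker pen lying along its x, 130 mm long, 13 mm thick, loose, origin under its middle: leave it
- timer: white bench timer, 60 x 75 x 18 mm, loose, origin under its middle: leave it
There are look-alikes about, which are no part of the job. Leave any pink look-alike of the blue_tube alone.

How it is judged:
On the way, in this order (a step that is already met when the one before it is completed fails the run):
1. the right-hand bar stands where its pads will hold the tube over the centre line (pad faces 3 to 27 mm to the right of it), and the tube is not yet on the platform (value of joint right_bar between 0.056 and 0.08 m and not (x of blue_tube_center in the frame of platform_mid between -0.08 and 0.08 m and y of blue_tube_center in the frame of platform_mid between -0.135 and 0.135 m and z of blue_tube_center in the frame of platform_mid between 0 and 0.03 m)), for 0.2 s.
2. the tube lies released and at rest against the right-hand pads, over the centre line (x of blue_tube_center in the frame of platform_mid between -0.016 and 0.016 m and y of blue_tube_center in the frame of platform_mid between -0.012 and 0.012 m and z of blue_tube_center in the frame of platform_mid between 0.01 and 0.02 m and angle between the x axis of blue_tube_center and the x axis of platform_mid, either way round below 0.1 rad and y of blue_tube_center in the frame of right_bar_pads below 0.02 m and linear speed of blue_tube below 0.02 m/s and contact force between the fingers and blue_tube below 0.02 N), for 0.3 s.
3. the left-hand bar's pads are up against the tube (gap under 5 mm) and the tube is still in place (x of blue_tube_center in the frame of platform_mid between -0.016 and 0.016 m and y of blue_tube_center in the frame of platform_mid between -0.012 and 0.012 m and z of blue_tube_center in the frame of platform_mid between 0.01 and 0.02 m and angle between the x axis of blue_tube_center and the x axis of platform_mid, either way round below 0.1 rad and y of blue_tube_center in the frame of right_bar_pads below 0.02 m and y of blue_tube_center in the frame of left_bar_pads above -0.02 m), for 0.2 s.
At the end, for the whole second after the job is handed in: Blue-capped tube at rest and let go on the platform, axis within 12 mm of the centre line and 0.1 rad of parallel, middle within 16 mm of the platform's middle; both bars' pads within 5 mm of it; speed dial at 1.50 +/- 0.13 rad; orange-capped tube, rack, marker and timer moved less than 25 mm (all of step 3 and linear speed of blue_tube below 0.02 m/s and contact force between the fingers and blue_tube below 0.02 N and value of joint speed_dial between 1.37 and 1.63 rad); the robot touches nothing.
It fails at once if the tube is let go on the platform and rolls or drops freely (faster than 0.15 m/s with no finger on it) (x of blue_tube_center in the frame of platform_mid between -0.08 and 0.08 m and y of blue_tube_center in the frame of platform_mid between -0.135 and 0.135 m and z of blue_tube_center in the frame of platform_mid between 0 and 0.03 m and contact force between the fingers and blue_tube below 0.02 N and linear speed of blue_tube above 0.15 m/s).
It fails at once if the other tube, the green rack, the marker or the timer is moved by more than 25 mm (distance of any of orange_tube_center, green_rack, marker, timer from where it was at the start of the episode above 0.025 m).
It also fails if it takes over 69 s, if anything falls off the work surface, if the arm or the gripper's body presses on something with over 40 N, if the wrist force passes 120 N, or if a joint passes its speed limit or range.

### The arm

A 6-joint arm with a two-finger parallel gripper is mounted at the origin on the work surface. World frame = base frame: x ahead of the robot, y to its left, z up, the work surface at z = 0. Lengths are in m, angles in rad, forces in N, time in s.
With the tool pointing down it reaches from about 0.375 to 0.925 m from the base axis. Payload 5.7 kg.
Tool frame: the origin (TCP) lies midway between the tips of the shut fingers; the grasp point (between the pads) lies 19 mm behind it; z points along the fingers, y is the direction in which the jaws open and shut (so a half turn about z gives the same grasp; the last joint's range is limited). The gripper opens to 88 mm and grips with 3 to 60 N. Pads are 20 mm wide; open, the fingers measure 115 mm over their backs; the gripper's body (75 mm by 178 mm) begins 61 mm behind the grasp point.
Start: joints at [-0.115, 0.359, 1.51, -0, 1.272, -0.115], TCP at [0.6, -0, 0.223] pointing down, gripper open.
Joint ranges: [-2.97, 2.97], [-1.01, 2.36], [0.21, 2.38], [-0.96, 4.11], [0.2, 2.71], [-2.98, 2.98]. Speed limits (rad/s): [2.39, 2.39, 3.14, 3.14, 3.14, 3.14].

### API

Orientations are given as a unit quaternion [w, x, y, z].
In Python, from rig import sensors, imaging, close_job, models gives the robot as it stands. The module is installed in compiled form; this text tells all that it offers.
- The arm moves only by the shell command python3 -m creep 'ROWS' [OPENING] [FORCE]. ROWS is JSON, a list of rows, each an object of numbers: "tx", "ty", "tz": the shift along the tool's x, y, z in units of 30 mm (1.0 is 30 mm); "spin": the turn about the tool's z in units of 5 degrees (1.0 is 5 degrees). In form: [{"tx": .., "ty": .., "tz": .., "spin": ..}, ...]. A call has exactly 5 rows; each row shifts and turns the commanded pose from where the row before left it, along the tool's axes as they then stand; what a row does not reach is not made up. A row lasts 1/12 s, in which the tool goes at most 41.7 mm and 7.16 degrees, less where a joint would pass 70% of its speed; a pose out of reach is approached as far as the arm can. A call is refused whole if a number of a shift passes 1 or a number of a turn 1, either way. A call with a gripper value outside its range is refused whole. OPENING is the finger opening in mm, from 0 to 87.8, set as the call begins (- or left out, the last holds). The fingers move at their own pace and stop on an object; FORCE is the grip in N (left out, the last holds). Time passes only in rows, so rows that do not move let the fingers close, or fill a call up. It gives the time, the measured TCP pose, the force and the opening at its end, in the units of the state.
- sensors.state(): the state, without advancing time (a new reading comes with each control period).
- imaging.grab_frame(name): name is "scene" or "side" or "wrist"; returns the picture (384x512x3 uint8, red, green, blue); there is no depth.
- imaging.calibration(name): a dict with "K" (3x3 intrinsics, pixels), "position" and "rotation" of the camera in the world; the wrist camera has in their place "tool_from_camera" (4x4, takes a point from camera to tool coordinates, whose origin is the TCP and whose axes are the flange's). Camera axes: x right, y down, z forward; pixel columns grow to the right and rows downward; lengths in m; the calibration is good to about 2 mm. A picture is of the moment at which its call begins: read the wrist's pose just before it. calibration takes no time and is no camera call.
- close_job(): hands the job in, once; it reports no verdict.
Trained networks look in the newest picture that a camera, given by its name, has taken for a name from the list of things; names that differ only in an ending like _2 or _b are one class to them, and where a whole thing is asked for, a point or a joint stands for the part that bears it (a point fixed in the world has none). Each returns a list of dicts, best first, with "confidence" (0 to 1); they miss things now and then, are a little off and sometimes report something else, mostly with a low value. They report only what shows in the picture. A call takes as long as a camera call. They do not tell look-alikes from the thing itself.
- models.trace(camera, label): "region" (384x512 bool, what is visible of it).
- models.spot_point(camera, label): "location" ([x, y, z] in m, in world coordinates, good to about 4 mm: a listed point, or the origin of a listed thing).
The state is a dict: "time": time; "joint_positions": joint angles; "qd": joint speeds; "joint_torque": joint torques, N m; "eef_pos": TCP position; "tcp_rot": TCP orientation; "wrist_force": force on the tool from outside, world axes, zero at the start; "torque": the same for the moment, N m; "grip_width": finger opening in m.
Only numpy, scipy, OpenCV 4.12 (cv2) and the standard library are available. Lean on these libraries where they do the work, as an engineer would, in place of code of your own. Each camera call takes 0.05 s, during which the arm holds its last target.

## Working session

There is one attempt and no reset: what is moved stays moved. The work goes in short steps, Python scripts to look and compute and a shell command to move; the robot and the scene stay as the last step left them, time stands still between calls to the robot, and variables do not carry over. Pictures are saved under pics/ and viewed, and the job is handed in when it is done.

```bash
mkdir -p pics; ls; cat > h.py <<'E'
import numpy as np, cv2
from rig import sensors, imaging, models
def save(cam,name,scale=1.0,crop=None):
    f=imaging.grab_frame(cam); 
    g=f
    if crop: g=f[crop[1]:crop[3],crop[0]:crop[2]]
    g=cv2.resize(g,None,fx=scale,fy=scale,interpolation=cv2.INTER_CUBIC)
    cv2.imwrite('pics/'+name+'.png',cv2.cvtColor(g,cv2.COLOR_RGB2BGR)); return f
def proj(cam,p):
    c=imaging.calibration(cam);K=np.array(c['K']);R=np.array(c['rotation'])
    if R.shape!=(3,3): print(R)
    q=R.T@(np.array(p)-np.array(c['position']));u=K@q;return u[:2]/u[2]
E
python3 - <<'E'
from h import *
print(sensors.state())
save('scene','s0',1.5);save('side','d0',1.5);save('wrist','w0',1.5)
for c in ('scene','side','wrist'): print(imaging.calibration(c))
E
```

```text
pics
{'time': 0.0, 'joint_positions': array([-1.15098744e-01,  3.59497631e-01,  1.51142231e+00, -3.82709721e-06,
        1.27249316e+00, -1.15097236e-01]), 'qd': array([-0.00030442,  0.0019091 ,  0.00234811,  0.00063694, -0.00096587,
       -0.00063966]), 'joint_torque': array([-2.01257943e-03, -5.15376234e+01, -2.70722097e+01,  6.73234044e-02,
        3.48843460e-02, -1.61260368e-04]), 'eef_pos': array([5.99314207e-01, 7.09667738e-05, 2.21817835e-01]), 'tcp_rot': array([-7.12147484e-04,  7.07106622e-01,  7.07106354e-01, -5.66883234e-04]), 'wrist_force': array([ 0.89124482, -0.55616251,  0.8126869 ]), 'torque': array([-0.01602482,  0.02270104,  0.00876949]), 'grip_width': 0.08807405262166906}
{'K': array([[419.65499453,   0.        , 252.26364595],
       [  0.        , 419.65499453, 190.05008538],
       [  0.        ,   0.        ,   1.        ]]), 'position': array([1.20747158, 0.22740393, 0.97875544]), 'rotation': array([-0.18582354,  0.54165375,  0.77024121, -0.28072996])}
{'K': array([[480.31530038,   0.        , 253.26132542],
       [  0.        , 480.31530038, 194.92850792],
       [  0.        ,   0.        ,   1.        ]]), 'position': array([-0.0376416 ,  0.8674834 ,  0.92140178]), 'rotation': array([ 0.12161575, -0.25885873,  0.85774841, -0.4271644 ])}
{'K': array([[320.03500864,   0.        , 251.92433197],
       [  0.        , 320.03500864, 192.71665519],
       [  0.        ,   0.        ,   1.        ]]), 'tool_from_camera': array([[ 8.64803390e-04, -9.54830095e-01, -2.97151041e-01,
         8.30121827e-02],
       [ 9.99999624e-01,  8.44510650e-04,  1.96663892e-04,
        -1.02560719e-03],
       [ 6.31666169e-05, -2.97151100e-01,  9.54830467e-01,
        -1.62748371e-01],
       [ 0.00000000e+00,  0.00000000e+00,  0.00000000e+00,
         1.00000000e+00]])}
```

View pics/s0.png

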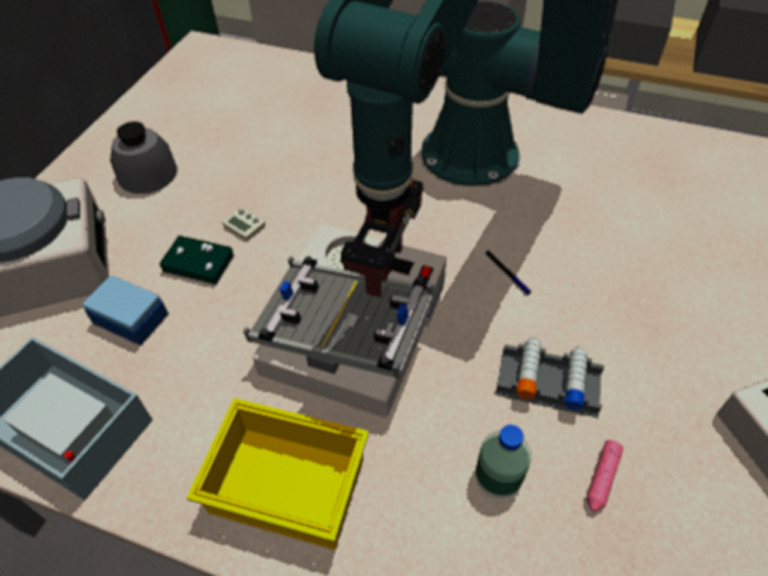

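View pics/d0.png

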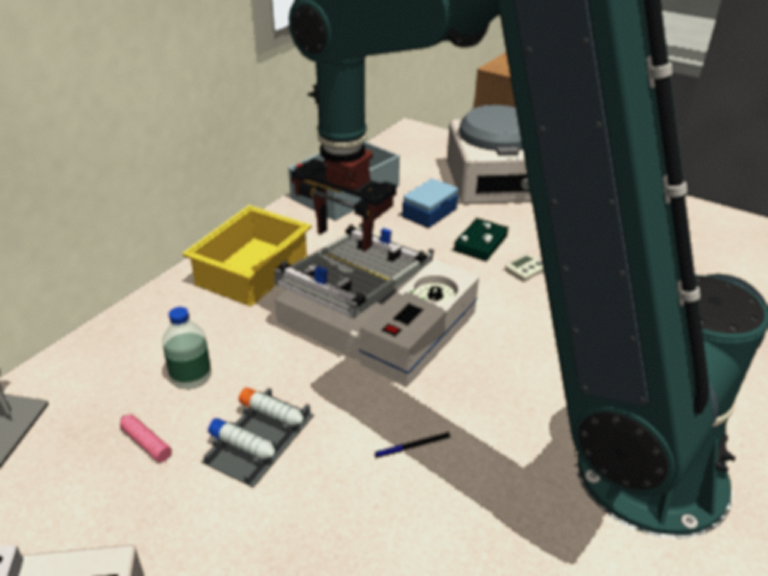

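View pics/w0.png

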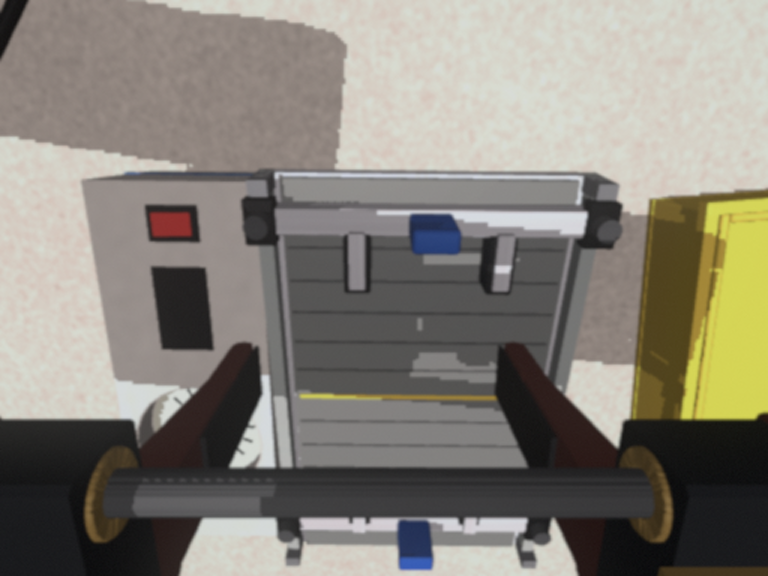

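The blue-capped tube is in the cradle at s0 (577,375). Possible confusions are the orange-capped tube (530,365), the pink tube (605,475) and the blue-capped bottle (510,440). I choose the one in the cradle with the blue cap and check it in a crop.

```bash
python3 - <<'E'
from h import *
f=save('scene','s1crop',6,(325,215,415,285))
import sys
from scipy.spatial.transform import Rotation as Ro
for cam in ('scene','side','wrist'):
  if cam!='scene': imaging.grab_frame(cam)
  for l in ['platform_mid','right_bar_grip','left_bar_grip','speed_dial_grip','blue_tube_center','orange_tube_center','rocker','cradle']:
    if cam=='wrist' and l in('blue_tube_center','orange_tube_center','cradle'): continue
    r=models.spot_point(cam,l)
    print(cam,l,[(round(a['confidence'],2),np.round(a['location'],4).tolist()) for a in r[:3]])
print(sensors.state()['time'])
E
```

```text
scene platform_mid [(0.86, [0.6223, -0.0763, 0.1111])]
scene right_bar_grip [(0.97, [0.6255, -0.1718, 0.1334]), (0.74, [0.6244, -0.0747, 0.0026])]
scene left_bar_grip [(0.7, [0.6266, 0.0394, 0.156])]
scene speed_dial_grip []
scene blue_tube_center [(0.8, [0.5613, 0.3352, 0.0394]), (0.62, [0.7169, 0.4045, 0.019])]
scene orange_tube_center [(0.79, [0.5702, 0.2572, 0.0375])]
scene rocker [(0.95, [0.6244, -0.0706, 0.0015])]
scene cradle []
side platform_mid []
side right_bar_grip [(0.62, [0.6219, -0.171, 0.1336])]
side left_bar_grip [(0.92, [0.6271, 0.0391, 0.1564])]
side speed_dial_grip [(0.63, [0.472, -0.1232, 0.0846])]
side blue_tube_center [(0.76, [0.5635, 0.3383, 0.0366]), (0.75, [0.7193, 0.4053, 0.0155])]
side orange_tube_center [(0.79, [0.5654, 0.2574, 0.0407])]
side rocker [(0.8, [0.6242, -0.0726, 0.0002])]
side cradle [(0.73, [0.6229, -0.1718, 0.1351]), (0.58, [0.5694, 0.2951, 0.0015])]
wrist platform_mid [(0.95, [0.6242, -0.0732, 0.1129])]
wrist right_bar_grip []
wrist left_bar_grip [(0.62, [0.6244, 0.0405, 0.1644])]
wrist speed_dial_grip []
wrist rocker [(0.71, [0.6209, -0.0718, -0.0027]), (0.61, [0.3456, 0.1711, -0.004])]
1.35
```

View pics/s1crop.png

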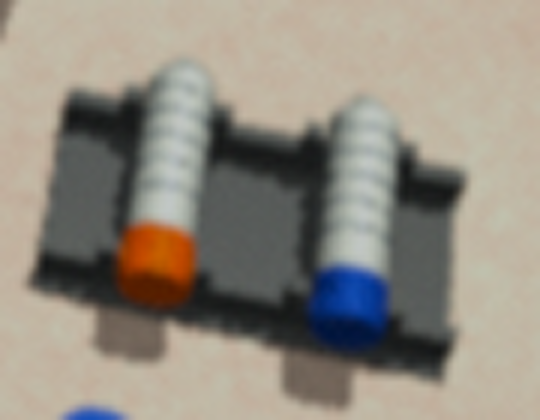

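The crop shows the white tube with the blue cap on the right of the cradle and the orange-capped one to its left, so the choice holds. First the right-hand bar: I go above its grip.

```bash
python3 -m creep '[{"tx":-1,"ty":0.2},{"tx":-1,"ty":0.2},{"tx":-1,"ty":0.2},{"tx":-1,"ty":0.2},{"tx":-1}]' 36 20
python3 -m creep '[{"tx":-0.7,"tz":0.5},{},{},{},{}]'
python3 - <<'E'
from h import *
save('wrist','w1',1.5);save('side','d1',3,(170,110,340,260))
print(models.spot_point('side','right_bar_grip'))
print(sensors.state()['eef_pos'])
E
```

```text
[{'location': [0.6228, -0.1708, 0.1335], 'confidence': 0.97}]
[ 5.99975075e-01 -1.47213672e-05  2.22615183e-01]validation failed for argument at $[0]...
validation failed for argument at $[0]...
```

```bash
python3 -m creep '[{"tx":-1,"ty":0.2,"tz":0,"spin":0},{"tx":-1,"ty":0.2,"tz":0,"spin":0},{"tx":-1,"ty":0.2,"tz":0,"spin":0},{"tx":-1,"ty":0.2,"tz":0,"spin":0},{"tx":-1,"ty":0,"tz":0,"spin":0}]' 36 20
python3 -m creep '[{"tx":-0.7,"ty":0,"tz":0.5,"spin":0},{"tx":0,"ty":0,"tz":0,"spin":0},{"tx":0,"ty":0,"tz":0,"spin":0},{"tx":0,"ty":0,"tz":0,"spin":0},{"tx":0,"ty":0,"tz":0,"spin":0}]'
python3 - <<'E'
from h import *
save('wrist','w1',1.5);save('side','d1',3,(170,110,340,260))
print(models.spot_point('side','right_bar_grip'))
print(sensors.state()['eef_pos'])
E
```

```text
time: 1.92
eef_pos: [0.625, -0.1514, 0.2227]
tcp_rot: [0.0, 0.707, 0.707, 0.0]
wrist_force: [-0.0, -0.0, -0.0]
grip_width: 0.0581
time: 2.33
eef_pos: [0.6241, -0.1699, 0.2081]
tcp_rot: [0.0, 0.707, 0.707, 0.0]
wrist_force: [-0.4, 0.7, 0.1]
grip_width: 0.036
[{'location': [0.6236, -0.1711, 0.1332], 'confidence': 0.73}, {'location': [0.6291, 0.0388, 0.1583], 'confidence': 0.58}]
[ 0.62426714 -0.16990708  0.20818265]
```

View pics/w1.png

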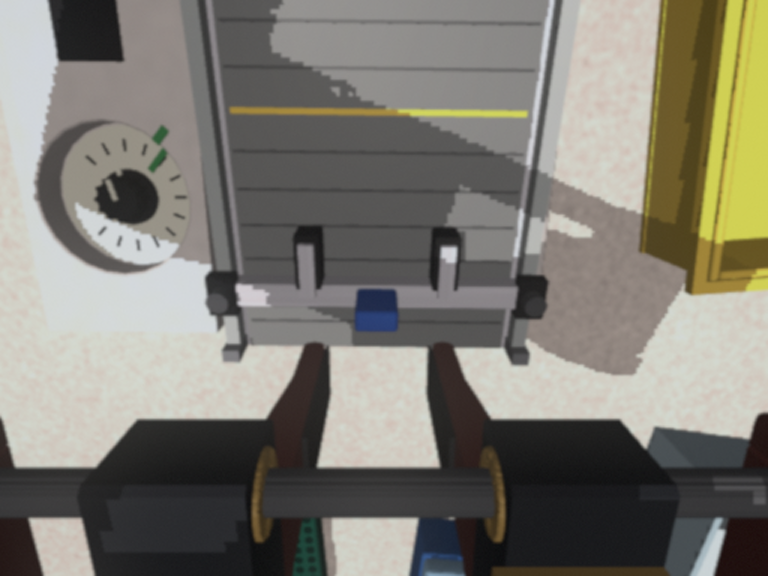

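View pics/d1.png

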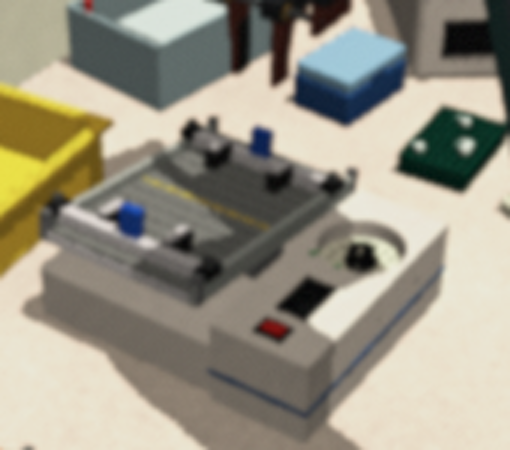

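The wrist view shows the grip (377,310) between the fingers (315 and 440), and the dial at (125,195) with its green mark at (160,145). I descend and grip.

```bash
python3 -m creep '[{"tx":-0.05,"ty":0,"tz":0.7,"spin":0},{"tx":0,"ty":0,"tz":0.7,"spin":0},{"tx":0,"ty":0,"tz":0.7,"spin":0},{"tx":0,"ty":0,"tz":0.5,"spin":0},{"tx":0,"ty":0,"tz":0,"spin":0}]'
python3 -m creep '[{"tx":0,"ty":0,"tz":0,"spin":0},{"tx":0,"ty":0,"tz":0,"spin":0},{"tx":0,"ty":0,"tz":0,"spin":0},{"tx":0,"ty":0,"tz":0,"spin":0},{"tx":0,"ty":0,"tz":0,"spin":0}]' 10 25
```

```text
time: 2.9
eef_pos: [0.6218, -0.1709, 0.1265]
tcp_rot: [-0.003, 0.707, 0.707, -0.001]
wrist_force: [-0.8, 0.5, 0.6]
grip_width: 0.0359
time: 3.32
eef_pos: [0.6232, -0.1724, 0.1308]
tcp_rot: [-0.0, 0.707, 0.707, -0.0]
wrist_force: [-5.8, 0.5, 4.1]
grip_width: 0.0219
```

```bash
python3 -m creep '[{"tx":0.3,"ty":0,"tz":-0.03,"spin":0},{"tx":0.4,"ty":0,"tz":-0.04,"spin":0},{"tx":0.4,"ty":0.02,"tz":-0.05,"spin":0},{"tx":0.32,"ty":0,"tz":-0.04,"spin":0},{"tx":0,"ty":0,"tz":0,"spin":0}]'
python3 -m creep '[{"tx":0,"ty":0,"tz":0,"spin":0},{"tx":0,"ty":0,"tz":0,"spin":0},{"tx":0,"ty":0,"tz":0,"spin":0},{"tx":0,"ty":0,"tz":0,"spin":0},{"tx":0,"ty":0,"tz":0,"spin":0}]' 36
python3 -m creep '[{"tx":0,"ty":0,"tz":-0.7,"spin":0},{"tx":0,"ty":0,"tz":-0.7,"spin":0},{"tx":0,"ty":0,"tz":-0.7,"spin":0},{"tx":-1,"ty":0,"tz":-0.4,"spin":0},{"tx":-0.8,"ty":0,"tz":0,"spin":0}]'
python3 - <<'E'
from h import *
save('wrist','w2',1.5)
s=sensors.state();print(s['eef_pos'],s['tcp_rot'])
for l in ['right_bar_pads','right_bar_grip','platform_mid','speed_dial_grip']:
    r=models.spot_point('wrist',l)
    print(l,[(round(a['confidence'],2),np.round(a['location'],4).tolist()) for a in r[:3]])
imaging.grab_frame('side')
for l in ['right_bar_pads','right_bar_grip','platform_mid','speed_dial_grip']:
    r=models.spot_point('side',l)
    print(l,[(round(a['confidence'],2),np.round(a['location'],4).tolist()) for a in r[:3]])
E
```

```text
time: 3.73
eef_pos: [0.6237, -0.1292, 0.1363]
tcp_rot: [-0.0, 0.707, 0.707, -0.001]
wrist_force: [-7.2, 1.3, 9.0]
grip_width: 0.0217
time: 4.15
eef_pos: [0.625, -0.1301, 0.1345]
tcp_rot: [0.0, 0.707, 0.707, 0.0]
wrist_force: [-0.7, 0.2, -0.2]
grip_width: 0.0359
time: 4.57
eef_pos: [0.6268, -0.1849, 0.2131]
tcp_rot: [0.003, 0.706, 0.708, 0.001]
wrist_force: [0.9, -0.8, 0.5]
grip_width: 0.0358
[ 0.62633424 -0.18986884  0.21161453] [ 3.44303125e-03  7.07389527e-01  7.06815482e-01 -2.78736423e-04]
right_bar_pads [(0.25, [0.6225, -0.0724, 0.1116])]
right_bar_grip [(0.93, [0.6226, -0.1321, 0.1386])]
platform_mid [(0.66, [0.6266, -0.0732, 0.1131])]
speed_dial_grip [(0.71, [0.4759, -0.1194, 0.0865])]
right_bar_pads [(0.74, [0.6232, -0.091, 0.125]), (0.63, [0.4725, -0.1212, 0.0842])]
right_bar_grip [(0.57, [0.6221, -0.1298, 0.1403])]
platform_mid [(0.6, [0.6249, -0.0738, 0.1148])]
speed_dial_grip [(0.54, [0.4741, -0.1234, 0.0815])]
```

View pics/w2.png

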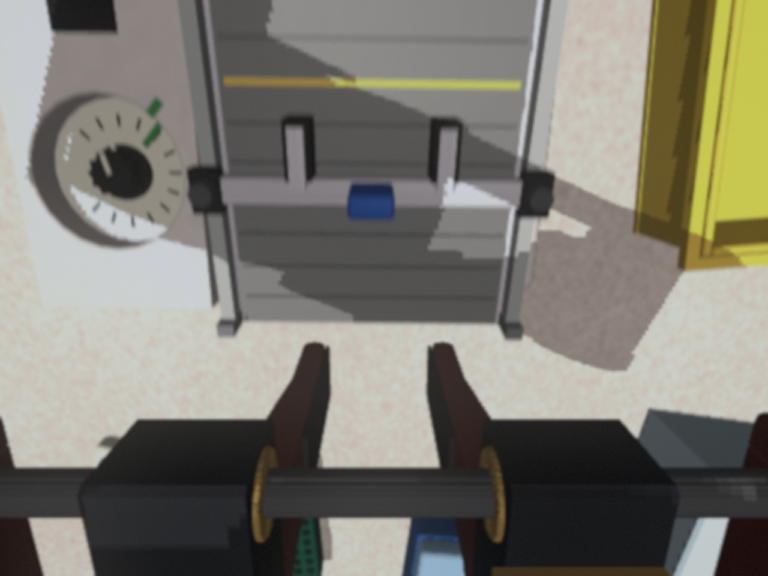

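```bash
cat >> h.py <<'E'
from scipy.spatial.transform import Rotation as Ro
def ray(px):
    s=sensors.state();q=s['tcp_rot'];R=Ro.from_quat([q[1],q[2],q[3],q[0]]).as_matrix()
    c=imaging.calibration('wrist');T=np.array(c['tool_from_camera']);K=np.array(c['K'])
    d=np.linalg.inv(K)@np.array([px[0],px[1],1.])
    return s['eef_pos']+R@T[:3,3], R@T[:3,:3]@d
def onplane(px,p0,n):
    o,d=ray(px); return o+d*((np.array(p0)-o)@n)/(d@n)
def onz(px,z): return onplane(px,[0,0,z],np.array([0,0,1.]))
E
python3 - <<'E'
from h import *
f=cv2.cvtColor(cv2.imread('pics/w2.png'),cv2.COLOR_BGR2RGB)
cv2.imwrite('pics/dial2.png',cv2.resize(cv2.imread('pics/w2.png')[80:260,20:210],None,fx=3.1,fy=3.1,interpolation=cv2.INTER_CUBIC))
t=.111;n=np.array([0,-np.sin(t),np.cos(t)]);Y=np.array([0,np.cos(t),np.sin(t)]);m=np.array([.624,-.0735,.1125])
for px,h in [((230,80),0),((510,85),0),((297,119),.025),((445,121),.025),((372,190),.046)]:
    p=onplane(np.array(px)/1.5,m+n*h,n); print(px,p.round(4),'ylocal',((p-m)@Y).round(4))
E
```

```text
(230, 80) [ 0.5495 -0.0717  0.1127] ylocal 0.0018
(510, 85) [ 0.6892 -0.0737  0.1125] ylocal -0.0002
(297, 119) [ 0.5857 -0.0908  0.1357] ylocal -0.0147
(445, 121) [ 0.6544 -0.0916  0.1356] ylocal -0.0154
(372, 190) [ 0.6207 -0.1215  0.1534] ylocal -0.0431
```

View pics/dial2.png

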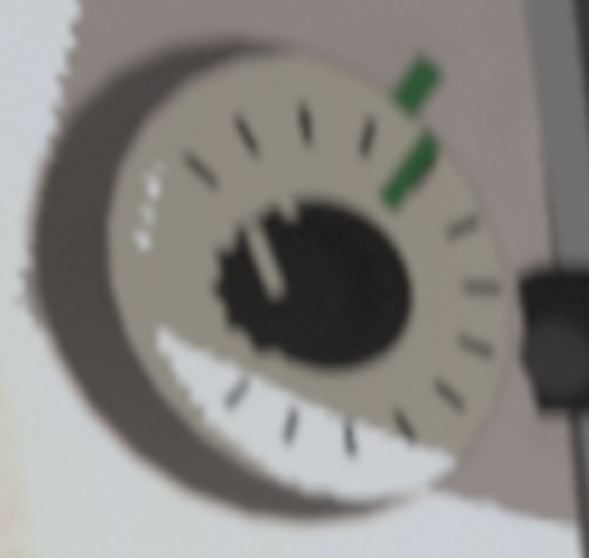

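The dial crop shows the pointer from (280,298) to (250,220) and the green mark from (392,205) to (432,140). I measure the turn between them.

```bash
python3 - <<'E'
from h import *
g=lambda x,y:np.array([(20+x/3.1)/1.5,(80+y/3.1)/1.5])
# face ellipse on floor: left edge 110, right edge 508, top ~52, bottom ~500
for q in [(110,250),(508,300),(290,52),(340,500)]: print('face',onz(g(*q),.073).round(4))
for q in [(215,285),(412,290),(325,200),(330,368)]: print('knob',onz(g(*q),.092).round(4))
a=onz(g(280,298),.092);b=onz(g(250,220),.092)
m1=onz(g(392,205),.073);m2=onz(g(430,140),.073)
r1=onz(g(405,105),.095);r2=onz(g(430,62),.095)
print(a,b,m1,m2,r1,r2)
for c in [(.473,-.1225),(.4745,-.1215),(.4745,-.1235)]:
  c=np.array(c)
  az=lambda p:np.degrees(np.arctan2(p[1]-c[1],p[0]-c[0]))
  print(c,az(b),az(m1),az(m2),az(r1),az(r2))
az=lambda d:np.degrees(np.arctan2(d[1],d[0]))
print('dir',az(b-a),az(m2-m1),az(r2-r1))
E
```

```text
face [ 0.4291 -0.1123  0.073 ]
face [ 0.5053 -0.1216  0.073 ]
face [ 0.4698 -0.0764  0.073 ]
face [ 0.4663 -0.1616  0.073 ]
knob [ 0.4594 -0.1177  0.092 ]
knob [ 0.4954 -0.1185  0.092 ]
knob [ 0.4819 -0.1027  0.092 ]
knob [ 0.4782 -0.1327  0.092 ]
[ 0.4709551  -0.11999314  0.092     ] [ 0.46777961 -0.10623437  0.092     ] [ 0.48503778 -0.10382742  0.073     ] [ 0.49394168 -0.09196242  0.073     ] [ 0.49987258 -0.08676414  0.095     ] [ 0.50518873 -0.07973292  0.095     ]
[ 0.473  -0.1225] 107.79384420373769 57.19106081391767 55.55894047703916 53.05764795950987 53.032975930032016
[ 0.4745 -0.1215] 113.76055624197866 59.19328283954118 56.64703072705428 53.85399428762491 53.69308497097988
[ 0.4745 -0.1235] 111.26775106164463 61.823903027543196 58.34780142359321 55.368098095552256 54.962514858682624
dir 102.99619537660944 53.11419863029608 52.90782828314861
```

```bash
python3 -m creep '[{"tx":0.42,"ty":-1,"tz":0,"spin":0},{"tx":0.42,"ty":-1,"tz":0,"spin":0},{"tx":0.42,"ty":-1,"tz":0,"spin":0},{"tx":0.42,"ty":-1,"tz":0,"spin":0},{"tx":0.42,"ty":-1,"tz":0.3,"spin":0}]' 40 25
python3 -m creep '[{"tx":0,"ty":0,"tz":0.6,"spin":0},{"tx":0,"ty":0,"tz":0,"spin":0},{"tx":0,"ty":0,"tz":0,"spin":0},{"tx":0,"ty":0,"tz":0,"spin":0},{"tx":0,"ty":0,"tz":0,"spin":0}]'
python3 - <<'E'
from h import *
save('wrist','w3',1.5)
s=sensors.state();print(s['eef_pos'],s['tcp_rot'])
print(models.spot_point('wrist','speed_dial_grip'))
imaging.grab_frame('side');print(models.spot_point('side','speed_dial_grip'))
imaging.grab_frame('scene');print(models.spot_point('scene','speed_dial_grip'))
print(sensors.state()['eef_pos'])
E
```

```text
time: 5.48
eef_pos: [0.4742, -0.1203, 0.2015]
tcp_rot: [0.001, 0.707, 0.707, 0.001]
wrist_force: [-0.1, -0.2, -0.6]
grip_width: 0.04
time: 5.9
eef_pos: [0.4763, -0.1215, 0.1833]
tcp_rot: [0.001, 0.707, 0.707, 0.0]
wrist_force: [0.4, 0.0, -1.2]
grip_width: 0.0401
[ 0.47614804 -0.12152261  0.18319562] [8.27268403e-04 7.07118901e-01 7.07094097e-01 3.36992761e-04]
[{'location': [0.4737, -0.1216, 0.0878], 'confidence': 0.81}, {'location': [0.6217, -0.1339, 0.1388], 'confidence': 0.44}]
[{'location': [0.4755, -0.1222, 0.084], 'confidence': 0.44}]
[]
[ 0.47491946 -0.12108857  0.18257246]
```

View pics/w3.png

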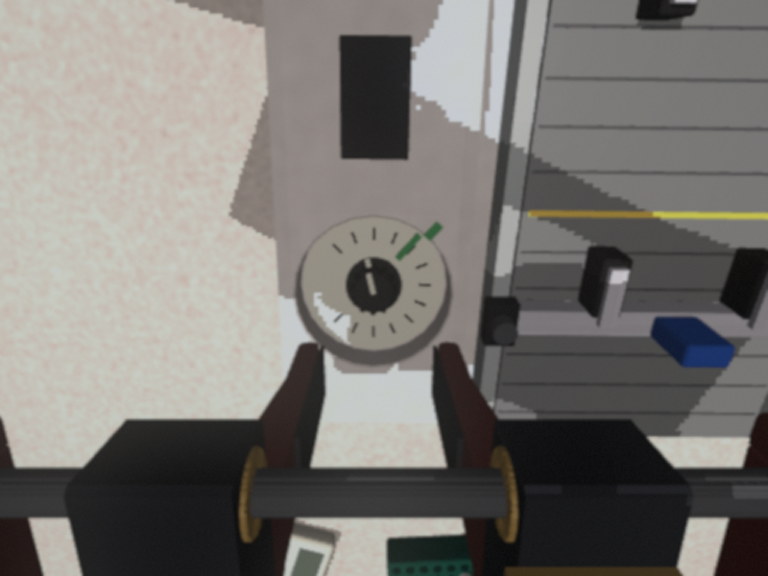

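```bash
python3 - <<'E'
from h import *
g=lambda x,y:np.array([x/1.5,y/1.5])
cv2.imwrite('pics/dial3.png',cv2.resize(cv2.imread('pics/w3.png')[205:375,290:460],None,fx=3.4,fy=3.4,interpolation=cv2.INTER_CUBIC))
for q in [(347,285),(401,285),(374,258),(374,313)]: print('knob',onz(g(*q),.092).round(4))
az=lambda d:np.degrees(np.arctan2(d[1],d[0]))
P=lambda x,y,z:onz(g(x,y),z)
print(az(P(368,266,.092)-P(374,292,.092)),az(P(418,237,.073)-P(400,257,.073)),az(P(439,227,.095)-P(427,237,.095)))
E
```

```text
knob [ 0.4569 -0.1146  0.092 ]
knob [ 0.4867 -0.1146  0.092 ]
knob [ 0.4718 -0.0993  0.092 ]
knob [ 0.4718 -0.131   0.092 ]
102.31801553646284 49.23550863107552 40.95552419922729
```

View pics/dial3.png

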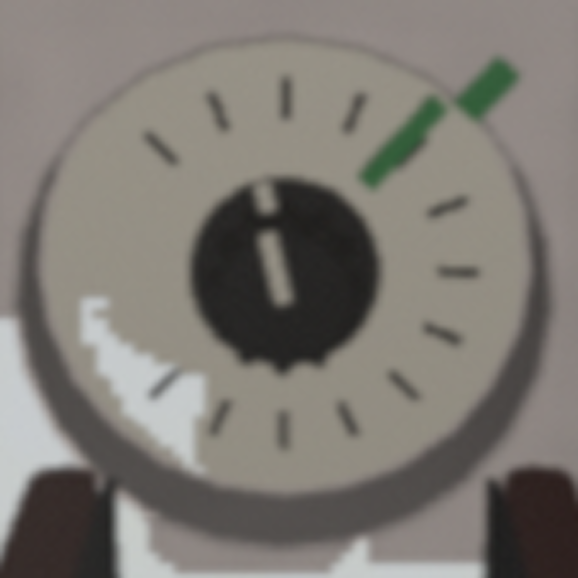

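The face runs from about azimuth 135° in 22.5° ticks, with the mark at about 49° and the pointer at about 103°, so the turn is about 54° clockwise. I descend, grip and turn.

```bash
python3 -m creep '[{"tx":0,"ty":0,"tz":0.8,"spin":0},{"tx":0,"ty":0,"tz":0.8,"spin":0},{"tx":0,"ty":0,"tz":0.8,"spin":0},{"tx":0,"ty":0,"tz":0.7,"spin":0},{"tx":0,"ty":0,"tz":0.3,"spin":0}]'
python3 -m creep '[{"tx":0,"ty":0,"tz":0,"spin":0},{"tx":0,"ty":0,"tz":0,"spin":0},{"tx":0,"ty":0,"tz":0,"spin":0},{"tx":0,"ty":0,"tz":0,"spin":0},{"tx":0,"ty":0,"tz":0,"spin":0}]' 12 25
```

```text
time: 6.62
eef_pos: [0.4731, -0.1204, 0.0782]
tcp_rot: [-0.002, 0.707, 0.707, -0.001]
wrist_force: [0.1, 0.5, 0.1]
grip_width: 0.0401
time: 7.03
eef_pos: [0.4738, -0.121, 0.0811]
tcp_rot: [-0.0, 0.707, 0.707, -0.001]
wrist_force: [-4.2, -2.4, 0.8]
grip_width: 0.0233
```

```bash
python3 -m creep '[{"tx":0,"ty":0,"tz":0,"spin":1},{"tx":0,"ty":0,"tz":0,"spin":1},{"tx":0,"ty":0,"tz":0,"spin":1},{"tx":0,"ty":0,"tz":0,"spin":1},{"tx":0,"ty":0,"tz":0,"spin":1}]'
python3 -m creep '[{"tx":0,"ty":0,"tz":0,"spin":1},{"tx":0,"ty":0,"tz":0,"spin":1},{"tx":0,"ty":0,"tz":0,"spin":1},{"tx":0,"ty":0,"tz":0,"spin":1},{"tx":0,"ty":0,"tz":0,"spin":1}]'
python3 -m creep '[{"tx":0,"ty":0,"tz":0,"spin":0.8},{"tx":0,"ty":0,"tz":0,"spin":0},{"tx":0,"ty":0,"tz":0,"spin":0},{"tx":0,"ty":0,"tz":0,"spin":0},{"tx":0,"ty":0,"tz":0,"spin":0}]'
python3 -m creep '[{"tx":0,"ty":0,"tz":0,"spin":0},{"tx":0,"ty":0,"tz":0,"spin":0},{"tx":0,"ty":0,"tz":0,"spin":0},{"tx":0,"ty":0,"tz":-0.5,"spin":0},{"tx":0,"ty":0,"tz":-0.5,"spin":0}]' 40
python3 -m creep '[{"tx":0,"ty":0,"tz":-0.8,"spin":0},{"tx":0,"ty":0,"tz":-0.8,"spin":0},{"tx":0,"ty":0,"tz":-0.8,"spin":0},{"tx":0,"ty":0,"tz":0,"spin":0},{"tx":0,"ty":0,"tz":0,"spin":0}]'
python3 - <<'E'
from h import *
save('wrist','w4',1.5)
s=sensors.state();print(s['eef_pos'],s['tcp_rot'])
E
```

```text
time: 7.45
eef_pos: [0.4737, -0.121, 0.0811]
tcp_rot: [-0.0, 0.844, 0.536, -0.001]
wrist_force: [-4.9, -2.1, 1.7]
grip_width: 0.0234
time: 7.87
eef_pos: [0.4736, -0.1209, 0.0811]
tcp_rot: [-0.0, 0.94, 0.34, -0.001]
wrist_force: [-4.9, -1.3, 2.2]
grip_width: 0.0226
time: 8.28
eef_pos: [0.4736, -0.1209, 0.0811]
tcp_rot: [-0.0, 0.951, 0.309, -0.001]
wrist_force: [-4.8, -1.2, 1.5]
grip_width: 0.0229
time: 8.7
eef_pos: [0.4747, -0.1207, 0.1106]
tcp_rot: [-0.0, 0.951, 0.309, -0.0]
wrist_force: [0.9, -0.3, -0.4]
grip_width: 0.0398
time: 9.12
eef_pos: [0.4763, -0.1214, 0.184]
tcp_rot: [0.001, 0.951, 0.309, 0.002]
wrist_force: [0.2, -0.5, -0.3]
grip_width: 0.0399
[ 0.47512315 -0.12097754  0.18271469] [4.82977070e-04 9.51048920e-01 3.09039172e-01 7.13824888e-04]
```

View pics/w4.png

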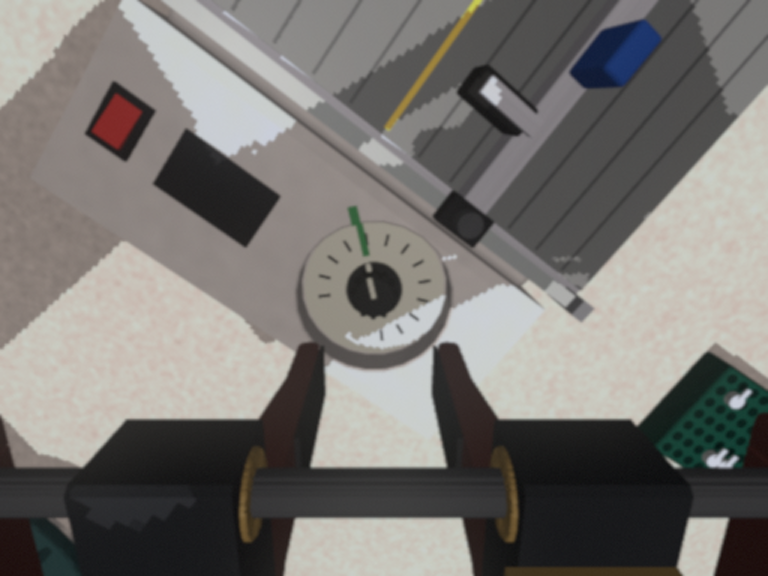

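```bash
python3 - <<'E'
from h import *
cv2.imwrite('pics/dial4.png',cv2.resize(cv2.imread('pics/w4.png')[200:370,290:460],None,fx=3.4,fy=3.4,interpolation=cv2.INTER_CUBIC))
E
```

```text
(no output)
```

View pics/dial4.png

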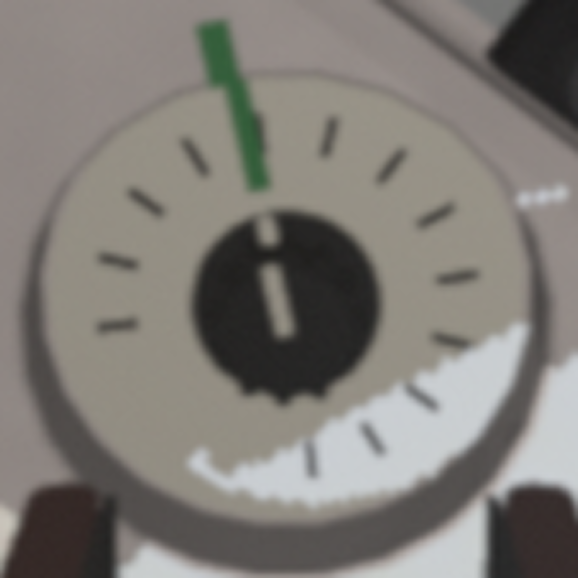

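The pointer now lines up with the green mark to within about 2°. Next is the tube: I spin a further 32° while rising, then traverse to it.

```bash
python3 -m creep '[{"tx":0,"ty":0,"tz":-0.3,"spin":1},{"tx":0,"ty":0,"tz":-0.3,"spin":1},{"tx":0,"ty":0,"tz":0,"spin":1},{"tx":0,"ty":0,"tz":0,"spin":1},{"tx":0,"ty":0,"tz":0,"spin":1}]' 54 25
python3 -m creep '[{"tx":0,"ty":0,"tz":0,"spin":1},{"tx":0,"ty":0,"tz":0,"spin":0.4},{"tx":0.25,"ty":-1,"tz":0,"spin":0},{"tx":0.25,"ty":-1,"tz":0,"spin":0},{"tx":0.25,"ty":-1,"tz":0,"spin":0}]'
python3 -m creep '[{"tx":0.25,"ty":-1,"tz":0,"spin":0},{"tx":0.25,"ty":-1,"tz":0,"spin":0},{"tx":0.25,"ty":-1,"tz":0,"spin":0},{"tx":0.25,"ty":-1,"tz":0,"spin":0},{"tx":0.25,"ty":-1,"tz":0,"spin":0}]'
python3 -m creep '[{"tx":0.25,"ty":-1,"tz":0,"spin":0},{"tx":0.25,"ty":-1,"tz":0,"spin":0},{"tx":0.25,"ty":-1,"tz":0,"spin":0},{"tx":0.25,"ty":-1,"tz":0,"spin":0},{"tx":0.25,"ty":-1,"tz":0,"spin":0}]'
python3 -m creep '[{"tx":0.25,"ty":-1,"tz":0,"spin":0},{"tx":0,"ty":-0.8,"tz":0,"spin":0},{"tx":0,"ty":0,"tz":0,"spin":0},{"tx":0,"ty":0,"tz":0,"spin":0},{"tx":0,"ty":0,"tz":0,"spin":0}]'
python3 - <<'E'
from h import *
save('wrist','w5',1.5)
s=sensors.state();print(s['eef_pos'],s['tcp_rot'])
for l in ['blue_tube_center','orange_tube_center']: print([(round(a['confidence'],2),np.round(a['location'],4).tolist()) for a in models.spot_point('wrist',l)])
E
```

```text
time: 9.58
eef_pos: [0.4738, -0.1205, 0.199]
tcp_rot: [-0.001, 0.996, 0.094, -0.001]
wrist_force: [-0.0, -0.4, -0.1]
grip_width: 0.054
time: 10.0
eef_pos: [0.4899, -0.0287, 0.1988]
tcp_rot: [-0.0, 0.999, 0.034, -0.001]
wrist_force: [-0.4, -0.2, 0.4]
grip_width: 0.0537
time: 10.42
eef_pos: [0.5168, 0.1242, 0.1987]
tcp_rot: [0.0, 0.999, 0.035, -0.001]
wrist_force: [0.6, 0.2, -0.3]
grip_width: 0.0542
time: 10.83
eef_pos: [0.5437, 0.2763, 0.1983]
tcp_rot: [0.0, 0.999, 0.035, -0.001]
wrist_force: [0.6, -0.2, -0.9]
grip_width: 0.0541
time: 11.25
eef_pos: [0.5475, 0.3284, 0.1989]
tcp_rot: [0.001, 0.999, 0.035, -0.001]
wrist_force: [0.2, -1.4, 0.1]
grip_width: 0.0536
[0.54775689 0.32804971 0.19931768] [ 6.51078945e-04  9.99398323e-01  3.46643568e-02 -9.74795732e-04]
[(0.76, [0.567, 0.3374, 0.0373])]
[(0.6, [0.5706, 0.2534, 0.037])]
```

View pics/w5.png

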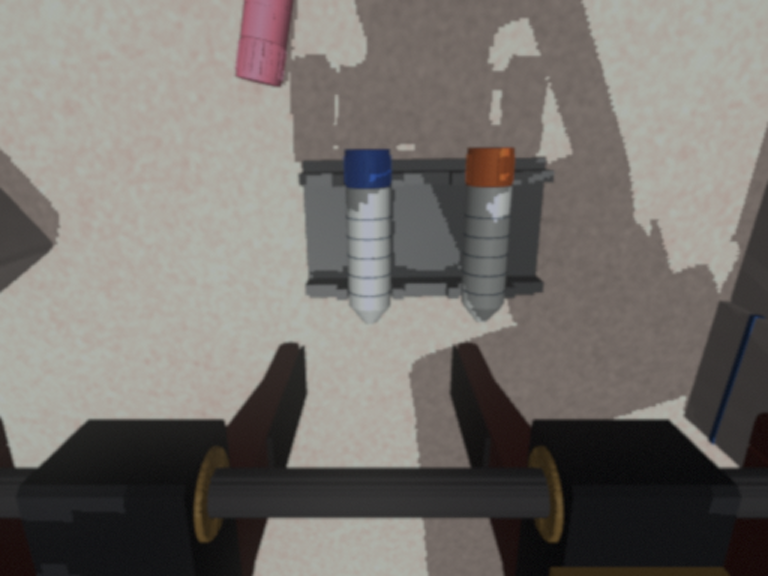

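The wrist view shows the blue-capped tube (cap at 368,168; tip at 370,320) parallel to the tool's x, with the orange tube to its right at (485,235).

```bash
python3 - <<'E'
from h import *
s=sensors.state();q=s['tcp_rot'];R=Ro.from_quat([q[1],q[2],q[3],q[0]]).as_matrix()
a=onz(np.array([368,187])/1.5,.037);b=onz(np.array([370,318])/1.5,.037);e=onz(np.array([368,150])/1.5,.045)
print(s['eef_pos'],a,b,e,np.linalg.norm(e-b))
for c in (np.array([.5645,.3372,.037]),(e+b)/2,(a+b)/2):
  print(c,'tool units',(R.T@(c-s['eef_pos'])/.03).round(2))
E
```

```text
[0.54817422 0.3279429  0.20000998] [0.59824519 0.3389729  0.037     ] [0.50531501 0.33163821 0.037     ] [0.62206334 0.34032987 0.045     ] 0.11734444635258215
[0.5645 0.3372 0.037 ] tool units [ 0.57 -0.27  5.43]
[0.56368918 0.33598404 0.041     ] tool units [ 0.54 -0.24  5.3 ]
[0.5517801  0.33530556 0.037     ] tool units [ 0.14 -0.24  5.43]
```

```bash
python3 -m creep '[{"tx":0.56,"ty":-0.25,"tz":0.7,"spin":0},{"tx":0,"ty":0,"tz":1,"spin":0},{"tx":0,"ty":0,"tz":1,"spin":0},{"tx":0,"ty":0,"tz":0.8,"spin":0},{"tx":0,"ty":0,"tz":0,"spin":0}]'
python3 -m creep '[{"tx":0,"ty":0,"tz":0.8,"spin":0},{"tx":0,"ty":0,"tz":0.8,"spin":0},{"tx":0,"ty":0,"tz":0.6,"spin":0},{"tx":0,"ty":0,"tz":0,"spin":0},{"tx":0,"ty":0,"tz":0,"spin":0}]'
python3 -m creep '[{"tx":0,"ty":0,"tz":0,"spin":0},{"tx":0,"ty":0,"tz":0,"spin":0},{"tx":0,"ty":0,"tz":0,"spin":0},{"tx":0,"ty":0,"tz":0,"spin":0},{"tx":0,"ty":0,"tz":0,"spin":0}]' 20 20
```

```text
time: 11.82
eef_pos: [0.5611, 0.3351, 0.0904]
tcp_rot: [0.002, 0.999, 0.034, -0.004]
wrist_force: [-0.1, -0.6, -0.3]
grip_width: 0.0542
time: 12.23
eef_pos: [0.5647, 0.3374, 0.0301]
tcp_rot: [0.0, 0.999, 0.035, -0.0]
wrist_force: [0.1, -0.0, 0.3]
grip_width: 0.0544
time: 12.65
eef_pos: [0.5654, 0.3378, 0.0307]
tcp_rot: [0.0, 0.999, 0.035, 0.001]
wrist_force: [-0.2, -3.1, 5.7]
grip_width: 0.0297
```

```bash
python3 -m creep '[{"tx":0,"ty":0,"tz":-0.5,"spin":0},{"tx":0,"ty":0,"tz":-1,"spin":0},{"tx":0,"ty":0,"tz":-1,"spin":0},{"tx":0,"ty":0,"tz":-1,"spin":0},{"tx":0,"ty":0,"tz":-1,"spin":0}]'
python3 -m creep '[{"tx":0,"ty":0,"tz":-1,"spin":0},{"tx":0,"ty":0,"tz":-0.8,"spin":0},{"tx":0,"ty":0,"tz":0,"spin":1},{"tx":0,"ty":0.5,"tz":0,"spin":0},{"tx":0.2,"ty":0.9,"tz":0,"spin":0}]'
python3 -m creep '[{"tx":0.2,"ty":1,"tz":0,"spin":0},{"tx":0.2,"ty":1,"tz":0,"spin":0},{"tx":0.2,"ty":1,"tz":0,"spin":0},{"tx":0.2,"ty":1,"tz":0,"spin":0},{"tx":0.2,"ty":1,"tz":0,"spin":0}]'
python3 -m creep '[{"tx":0.2,"ty":1,"tz":0,"spin":0},{"tx":0.2,"ty":1,"tz":0,"spin":0},{"tx":0.2,"ty":1,"tz":0,"spin":0},{"tx":0.2,"ty":1,"tz":0,"spin":0},{"tx":0.2,"ty":1,"tz":0,"spin":0}]'
python3 -m creep '[{"tx":0,"ty":1,"tz":0,"spin":0},{"tx":0,"ty":0.8,"tz":0,"spin":0},{"tx":0,"ty":0.4,"tz":0,"spin":0},{"tx":0,"ty":0,"tz":0,"spin":0},{"tx":0,"ty":0,"tz":0,"spin":0}]'
python3 - <<'E'
from h import *
save('wrist','w6',1.5);save('scene','s6',3,(150,150,320,290))
s=sensors.state();print(s['eef_pos'],s['tcp_rot'],s['wrist_force'],s['grip_width'])
for l in ['blue_tube_center','platform_mid']: print([(round(a['confidence'],2),np.round(a['location'],4).tolist()) for a in models.spot_point('scene',l)])
for l in ['blue_tube_center','platform_mid']: print([(round(a['confidence'],2),np.round(a['location'],4).tolist()) for a in models.spot_point('wrist',l)])
E
```

```text
time: 13.07
eef_pos: [0.5641, 0.338, 0.1657]
tcp_rot: [-0.0, 0.999, 0.035, -0.0]
wrist_force: [-0.4, 0.2, -0.3]
grip_width: 0.0293
time: 13.48
eef_pos: [0.5686, 0.2973, 0.2185]
tcp_rot: [-0.001, 1.0, -0.006, -0.0]
wrist_force: [0.3, -0.6, -1.1]
grip_width: 0.0294
time: 13.9
eef_pos: [0.5961, 0.1432, 0.2174]
tcp_rot: [0.0, 1.0, -0.008, -0.001]
wrist_force: [0.4, 0.4, -0.9]
grip_width: 0.0293
time: 14.32
eef_pos: [0.6233, -0.0071, 0.2173]
tcp_rot: [-0.0, 1.0, -0.008, -0.001]
wrist_force: [0.5, -0.8, -1.5]
grip_width: 0.0293
time: 14.73
eef_pos: [0.6227, -0.071, 0.2178]
tcp_rot: [-0.001, 1.0, -0.009, -0.001]
wrist_force: [0.2, 0.3, -0.6]
grip_width: 0.0293
[ 0.62301785 -0.06971354  0.21812522] [-4.81105146e-04  9.99966463e-01 -8.16431906e-03 -4.29735716e-04] [-0.41355522  0.04007639 -0.97582623] 0.029641399406770987
[(0.77, [0.7169, 0.4068, 0.0187]), (0.63, [0.6213, -0.0691, 0.2255])]
[(0.56, [0.619, -0.0742, 0.1106])]
[(0.63, [0.624, -0.0705, 0.2227])]
[(0.72, [0.6216, -0.0739, 0.229])]
```

View pics/w6.png

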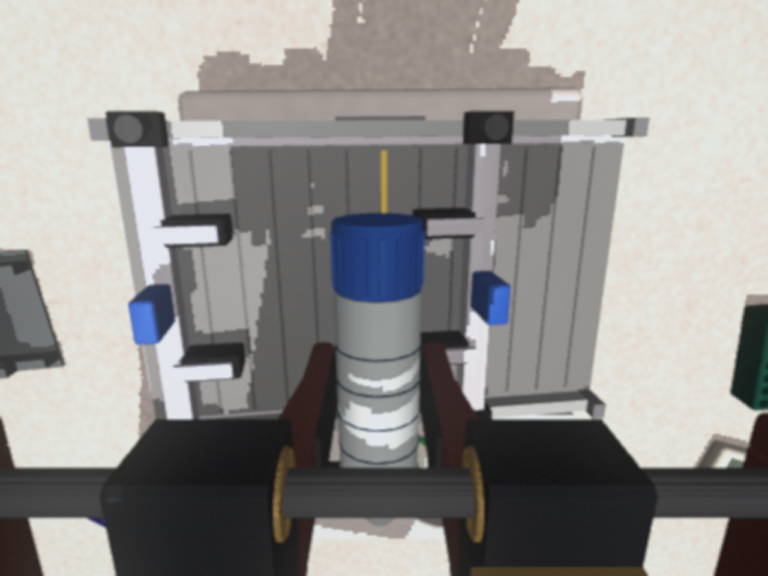

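View pics/s6.png

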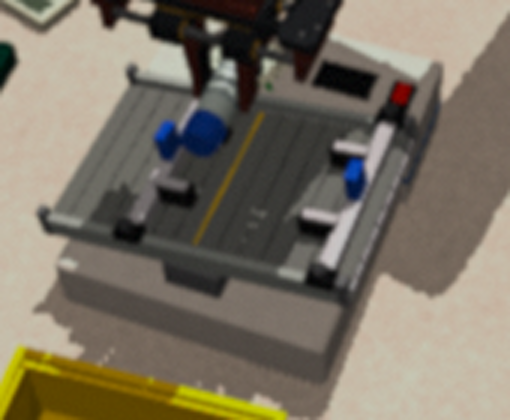

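The wrist view shows the tube held level with its cap pointing up the image, the yellow line at column 384 parallel to it, and the right-hand pads at (445,223) and (445,345). I measure the offsets in tool axes.

```bash
python3 - <<'E'
from h import *
t=.111;n=np.array([0,-np.sin(t),np.cos(t)]);m=np.array([.624,-.0735,.1125])
s=sensors.state();q=s['tcp_rot'];R=Ro.from_quat([q[1],q[2],q[3],q[0]]).as_matrix()
T=lambda px,h:(R.T@(onplane(np.array(px)/1.5,m+n*h,n)-s['eef_pos'])).round(4)
W=lambda px,h:(onplane(np.array(px)/1.5,m+n*h,n)).round(4)
for nm,px,h in [('line',(384,152),0),('line2',(384.5,212),0),('padtop',(416,211),.025),('rail far inner?',(384,143),.004),('padFarEdge',(430,209),.025),('padNearEdge',(450,358),.0),('Lpad',(231,215),.025)]:
  print(nm,T(px,h),W(px,h))
print(s['eef_pos'])
E
```

```text
line [0.0746 0.0023 0.1059] [ 0.698  -0.0732  0.1125]
line2 [0.0423 0.0027 0.1059] [ 0.6657 -0.0731  0.1125]
padtop [0.0462 0.0184 0.0825] [ 0.6694 -0.0889  0.1359]
rail far inner? [0.0792 0.0022 0.1019] [ 0.7026 -0.0732  0.1166]
padFarEdge [0.0471 0.0256 0.0833] [ 0.6702 -0.0961  0.1351]
padNearEdge [-0.0491  0.044   0.1104] [ 0.5737 -0.113   0.1081]
Lpad [ 0.0456 -0.0729  0.0724] [0.6702 0.0024 0.1461]
[ 0.62345743 -0.06978129  0.21847298]
```

```bash
python3 -m creep '[{"tx":0.02,"ty":0.05,"tz":0.6,"spin":0},{"tx":0,"ty":0,"tz":0.8,"spin":0},{"tx":0,"ty":0,"tz":0.8,"spin":0},{"tx":0,"ty":0,"tz":0.6,"spin":0},{"tx":0,"ty":0,"tz":0.2,"spin":0}]'
python3 -m creep '[{"tx":0,"ty":0,"tz":0,"spin":0},{"tx":0,"ty":0,"tz":0,"spin":0},{"tx":0,"ty":0,"tz":0.05,"spin":0},{"tx":0,"ty":0,"tz":0.05,"spin":0},{"tx":0,"ty":0,"tz":0,"spin":0}]'
```

```text
time: 15.45
eef_pos: [0.622, -0.0714, 0.1255]
tcp_rot: [-0.001, 1.0, -0.008, -0.002]
wrist_force: [-0.9, -0.2, -1.6]
grip_width: 0.0295
time: 15.87
eef_pos: [0.6246, -0.0727, 0.1263]
tcp_rot: [0.0, 1.0, -0.009, 0.001]
wrist_force: [-0.8, 0.4, -0.2]
grip_width: 0.0296
```

```bash
python3 -m creep '[{"tx":0,"ty":0,"tz":0.06,"spin":0},{"tx":0,"ty":0,"tz":0,"spin":0},{"tx":0,"ty":0,"tz":0,"spin":0},{"tx":0,"ty":0,"tz":0,"spin":0},{"tx":0,"ty":0,"tz":0,"spin":0}]'
python3 -m creep '[{"tx":0,"ty":0,"tz":0.05,"spin":0},{"tx":0,"ty":0,"tz":0,"spin":0},{"tx":0,"ty":0,"tz":0,"spin":0},{"tx":0,"ty":0,"tz":0,"spin":0},{"tx":0,"ty":0,"tz":0,"spin":0}]'
```

```text
time: 16.28
eef_pos: [0.624, -0.0726, 0.1237]
tcp_rot: [0.0, 1.0, -0.009, -0.0]
wrist_force: [0.3, 0.6, -1.7]
grip_width: 0.0291
time: 16.7
eef_pos: [0.624, -0.0726, 0.1221]
tcp_rot: [-0.0, 1.0, -0.009, -0.0]
wrist_force: [0.3, 0.5, -0.3]
grip_width: 0.0296
```

```bash
python3 -m creep '[{"tx":0,"ty":0,"tz":0.05,"spin":0},{"tx":0,"ty":0,"tz":0,"spin":0},{"tx":0,"ty":0,"tz":0,"spin":0},{"tx":0,"ty":0,"tz":0,"spin":0},{"tx":0,"ty":0,"tz":0,"spin":0}]'
python3 - <<'E'
from h import *
save('wrist','w7',1.5);save('side','d7',4,(190,130,300,230))
s=sensors.state();print(s['eef_pos'],s['wrist_force'])
E
```

```text
time: 17.12
eef_pos: [0.6242, -0.0727, 0.121]
tcp_rot: [0.0, 1.0, -0.009, 0.0]
wrist_force: [-0.7, 0.4, 4.1]
grip_width: 0.0296
[ 0.62427144 -0.07262839  0.12099467] [-0.71634179 -0.45215007  5.30725459]
```

View pics/w7.png

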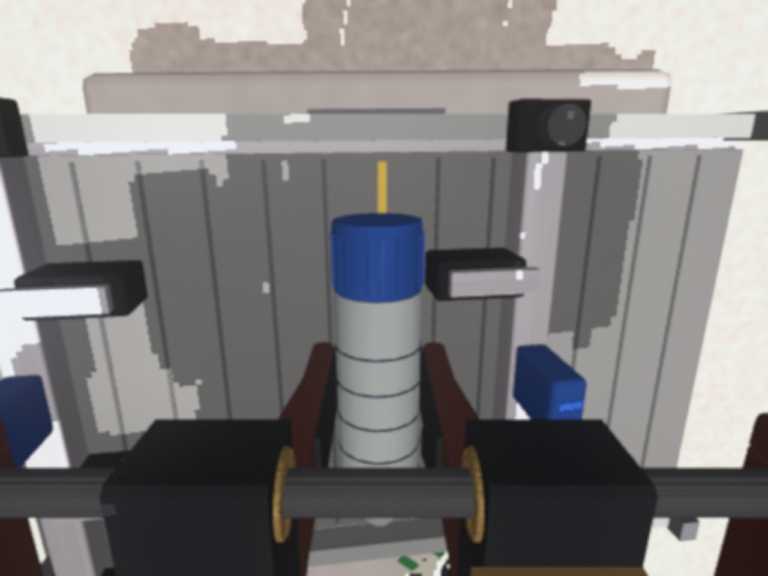

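View pics/d7.png

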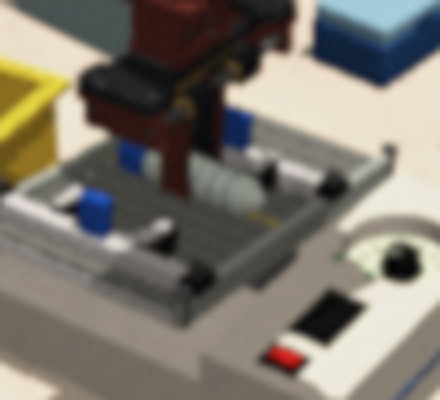

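Touchdown gives about 5 N upward. In the wrist view the tube's right edge (424,285) is almost against the pad face (427,270), so I ease it 1–2 mm into the pads.

```bash
python3 -m creep '[{"tx":0,"ty":0.04,"tz":0.0,"spin":0},{"tx":0,"ty":0,"tz":0,"spin":0},{"tx":0,"ty":0,"tz":0,"spin":0},{"tx":0,"ty":0,"tz":0,"spin":0},{"tx":0,"ty":0,"tz":0,"spin":0}]'
python3 -m creep '[{"tx":0,"ty":0.03,"tz":0,"spin":0},{"tx":0,"ty":0,"tz":0,"spin":0},{"tx":0,"ty":0,"tz":0,"spin":0},{"tx":0,"ty":0,"tz":0,"spin":0},{"tx":0,"ty":0,"tz":0,"spin":0}]'
```

```text
time: 17.63
eef_pos: [0.6243, -0.0736, 0.1209]
tcp_rot: [-0.0, 1.0, -0.009, 0.0]
wrist_force: [-0.5, 1.6, 4.5]
grip_width: 0.0295
time: 18.05
eef_pos: [0.6242, -0.0746, 0.1207]
tcp_rot: [-0.0, 1.0, -0.009, 0.0]
wrist_force: [-0.4, 1.2, 4.1]
grip_width: 0.0292
```

```bash
python3 -m creep '[{"tx":0,"ty":0.03,"tz":0.0,"spin":0},{"tx":0,"ty":0,"tz":0,"spin":0},{"tx":0,"ty":0,"tz":0,"spin":0},{"tx":0,"ty":0,"tz":0,"spin":0},{"tx":0,"ty":0,"tz":0,"spin":0}]'
python3 - <<'E'
from h import *
save('wrist','w8',3,(180,130,360,240))
s=sensors.state();print(s['eef_pos'],s['wrist_force'])
E
```

```text
time: 18.47
eef_pos: [0.624, -0.0758, 0.1206]
tcp_rot: [0.0, 1.0, -0.009, 0.0]
wrist_force: [0.0, 1.4, 3.5]
grip_width: 0.0295
[ 0.62405012 -0.0757912   0.1206032 ] [ 0.81169937 -0.20003606  3.29390915]
```

View pics/w8.png

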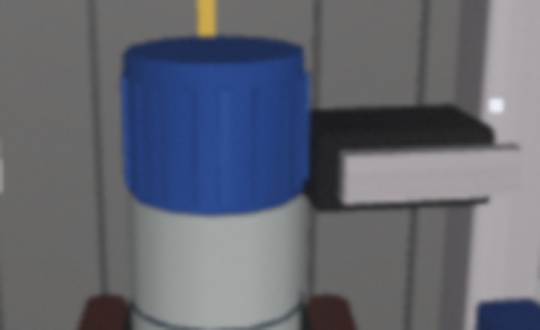

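```bash
python3 -m creep '[{"tx":0,"ty":0.03,"tz":0.005,"spin":0},{"tx":0,"ty":0,"tz":0,"spin":0},{"tx":0,"ty":0,"tz":0,"spin":0},{"tx":0,"ty":0,"tz":0,"spin":0},{"tx":0,"ty":0,"tz":0,"spin":0}]'
```

```text
time: 18.93
eef_pos: [0.624, -0.0765, 0.1205]
tcp_rot: [0.0, 1.0, -0.009, -0.0]
wrist_force: [0.8, 1.5, 4.4]
grip_width: 0.0295
```

```bash
python3 -m creep '[{"tx":0,"ty":0,"tz":0,"spin":0},{"tx":0,"ty":0,"tz":0,"spin":0},{"tx":0,"ty":0,"tz":0,"spin":0},{"tx":0,"ty":0,"tz":0,"spin":0},{"tx":0,"ty":0,"tz":0,"spin":0}]' 32
python3 -m creep '[{"tx":0,"ty":0,"tz":0,"spin":0},{"tx":0,"ty":0,"tz":0,"spin":0},{"tx":0,"ty":0,"tz":0,"spin":0},{"tx":0,"ty":0,"tz":0,"spin":0},{"tx":0,"ty":0,"tz":0,"spin":0}]' 44
python3 - <<'E'
from h import *
save('wrist','w9',1.5)
s=sensors.state();print(s['eef_pos'],s['wrist_force'])
E
```

```text
time: 19.35
eef_pos: [0.6235, -0.0766, 0.1201]
tcp_rot: [0.0, 1.0, -0.009, -0.001]
wrist_force: [-0.2, 0.0, 0.2]
grip_width: 0.032
time: 19.77
eef_pos: [0.624, -0.0765, 0.1205]
tcp_rot: [0.0, 1.0, -0.009, -0.0]
wrist_force: [-0.9, 0.1, -0.2]
grip_width: 0.0437
[ 0.62395224 -0.07652183  0.12049233] [ 0.01375196 -0.03989236 -0.30306001]
```

View pics/w9.png

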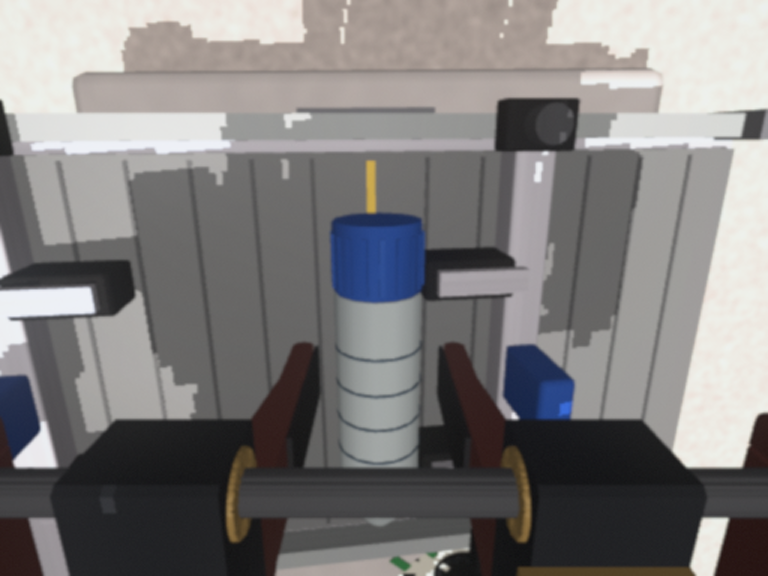

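The tube rests on the pads at (377,250), parallel to the yellow line, and both fingers stand clear of it. I rise and go to the left-hand grip.

```bash
python3 -m creep '[{"tx":0,"ty":0,"tz":-0.4,"spin":0},{"tx":0,"ty":0,"tz":-0.8,"spin":0},{"tx":0,"ty":0,"tz":-1,"spin":0},{"tx":0,"ty":0,"tz":-1,"spin":0},{"tx":0,"ty":0,"tz":0,"spin":0}]'
python3 -m creep '[{"tx":0,"ty":-0.9,"tz":0,"spin":0},{"tx":0.03,"ty":-1,"tz":0,"spin":0},{"tx":0,"ty":-1,"tz":0,"spin":0},{"tx":0,"ty":-0.9,"tz":0,"spin":0},{"tx":0,"ty":0,"tz":0,"spin":0}]' 40
python3 - <<'E'
from h import *
save('wrist','w10',1.5)
s=sensors.state();print(s['eef_pos'],s['wrist_force'])
for l in ['left_bar_grip','blue_tube_center']:print(l,[(round(a['confidence'],2),np.round(a['location'],4).tolist()) for a in models.spot_point('wrist',l)])
imaging.grab_frame('side')
for l in ['left_bar_grip','blue_tube_center']:print(l,[(round(a['confidence'],2),np.round(a['location'],4).tolist()) for a in models.spot_point('side',l)])
print(sensors.state()['eef_pos'])
E
```

```text
time: 20.23
eef_pos: [0.6279, -0.0773, 0.224]
tcp_rot: [0.001, 1.0, -0.009, 0.005]
wrist_force: [0.9, -1.0, 0.4]
grip_width: 0.0439
time: 20.65
eef_pos: [0.6266, 0.0421, 0.2172]
tcp_rot: [-0.001, 1.0, -0.007, 0.0]
wrist_force: [-0.0, 0.1, -0.0]
grip_width: 0.04
[0.62671054 0.03978038 0.2170683 ] [ 0.15616526 -0.972154    0.66173691]
left_bar_grip [(0.88, [0.627, 0.0409, 0.1633]), (0.27, [0.5683, 0.2561, 0.0357])]
blue_tube_center [(0.9, [0.6219, -0.0731, 0.13])]
left_bar_grip []
blue_tube_center [(0.92, [0.6203, -0.076, 0.1275])]
[0.62693198 0.03623403 0.21661534]
```

View pics/w10.png

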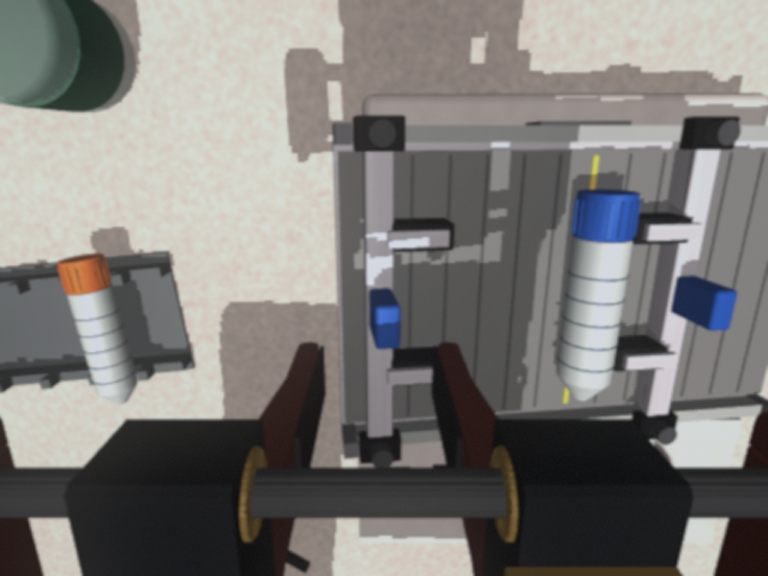

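The tube sits against both right-hand pads, and the left grip (385,318) lies between the fingers. I descend, grip and slide the left-hand bar.

```bash
python3 -m creep '[{"tx":0,"ty":-0.1,"tz":0.6,"spin":0},{"tx":0,"ty":0,"tz":0.7,"spin":0},{"tx":0,"ty":0,"tz":0.6,"spin":0},{"tx":0,"ty":0,"tz":0.3,"spin":0},{"tx":0,"ty":0,"tz":0,"spin":0}]'
python3 -m creep '[{"tx":0,"ty":0,"tz":0,"spin":0},{"tx":0,"ty":0,"tz":0,"spin":0},{"tx":0,"ty":0,"tz":0,"spin":0},{"tx":0,"ty":0,"tz":0,"spin":0},{"tx":0,"ty":0,"tz":0,"spin":0}]' 5 20
```

```text
time: 21.37
eef_pos: [0.6252, 0.0396, 0.1482]
tcp_rot: [-0.0, 1.0, -0.009, -0.002]
wrist_force: [-0.7, -0.5, 0.4]
grip_width: 0.04
time: 21.78
eef_pos: [0.6277, 0.0401, 0.1516]
tcp_rot: [0.0, 1.0, -0.009, 0.001]
wrist_force: [-0.1, -2.1, 3.5]
grip_width: 0.0136
```

```bash
python3 -m creep '[{"tx":0,"ty":0.4,"tz":0.045,"spin":0},{"tx":0,"ty":0.5,"tz":0.055,"spin":0},{"tx":0,"ty":0.5,"tz":0.055,"spin":0},{"tx":0,"ty":0.4,"tz":0.045,"spin":0},{"tx":0,"ty":0.2,"tz":0.02,"spin":0}]'
python3 -m creep '[{"tx":0,"ty":0,"tz":0,"spin":0},{"tx":0,"ty":0,"tz":0,"spin":0},{"tx":0,"ty":0,"tz":0,"spin":0},{"tx":0,"ty":0,"tz":0,"spin":0},{"tx":0,"ty":0,"tz":0,"spin":0}]'
python3 - <<'E'
from h import *
save('wrist','w11',1.5)
s=sensors.state();print(s['eef_pos'],s['wrist_force'])
E
```

```text
time: 22.2
eef_pos: [0.6269, -0.0219, 0.1437]
tcp_rot: [0.0, 1.0, -0.01, 0.001]
wrist_force: [4.4, 3.1, -1.9]
grip_width: 0.0139
time: 22.62
eef_pos: [0.6269, -0.022, 0.1437]
tcp_rot: [0.001, 1.0, -0.009, 0.001]
wrist_force: [5.6, -3.3, -2.1]
grip_width: 0.0141
[ 0.62693546 -0.02196462  0.14372191] [ 4.84845345 -3.08362904 -2.09924091]
```

View pics/w11.png

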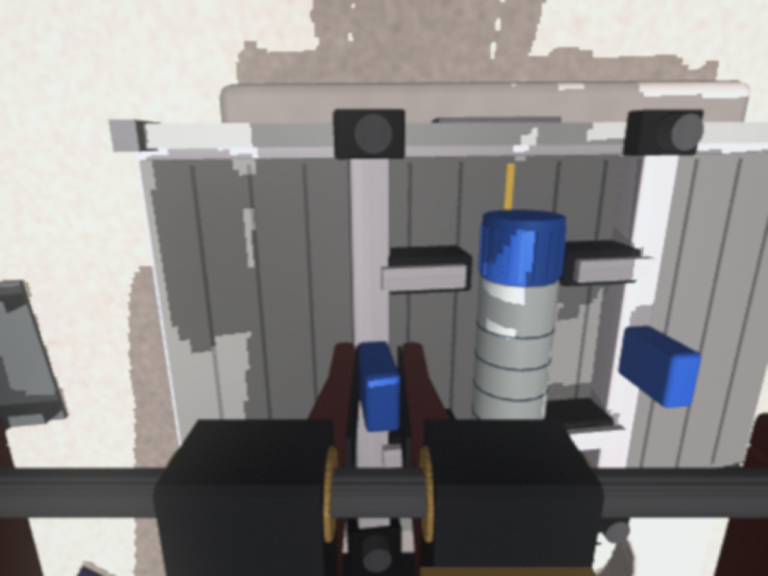

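The remaining gap between the pad (470,268) and the tube (480,260) is about 3–4 mm. I advance in small steps.

```bash
python3 -m creep '[{"tx":0,"ty":0.05,"tz":0.005,"spin":0},{"tx":0,"ty":0.03,"tz":0.004,"spin":0},{"tx":0,"ty":0,"tz":0,"spin":0},{"tx":0,"ty":0,"tz":0,"spin":0},{"tx":0,"ty":0,"tz":0,"spin":0}]'
python3 -m creep '[{"tx":0,"ty":0.03,"tz":0.003,"spin":0},{"tx":0,"ty":0,"tz":0,"spin":0},{"tx":0,"ty":0,"tz":0,"spin":0},{"tx":0,"ty":0,"tz":0,"spin":0},{"tx":0,"ty":0,"tz":0,"spin":0}]'
python3 - <<'E'
from h import *
save('wrist','w12',3,(220,130,450,290))
s=sensors.state();print(s['eef_pos'],s['wrist_force'])
E
```

```text
time: 23.08
eef_pos: [0.6269, -0.0229, 0.1436]
tcp_rot: [0.0, 1.0, -0.009, 0.001]
wrist_force: [5.6, 1.0, -1.7]
grip_width: 0.014
time: 23.5
eef_pos: [0.6269, -0.0236, 0.1435]
tcp_rot: [0.0, 1.0, -0.009, 0.001]
wrist_force: [5.0, 2.7, -1.2]
grip_width: 0.0138
[ 0.62689457 -0.02352552  0.14347951] [ 4.62226388  2.10785987 -0.15508771]
```

View pics/w12.png

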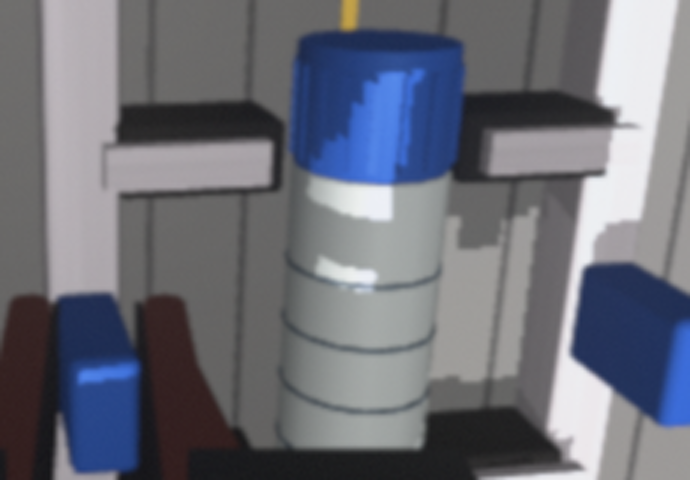

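```bash
python3 -m creep '[{"tx":0,"ty":0.04,"tz":0.004,"spin":0},{"tx":0,"ty":0.04,"tz":0.005,"spin":0},{"tx":0,"ty":0,"tz":0,"spin":0},{"tx":0,"ty":0,"tz":0,"spin":0},{"tx":0,"ty":0,"tz":0,"spin":0}]'
python3 -m creep '[{"tx":0,"ty":0.03,"tz":0.003,"spin":0},{"tx":0,"ty":0,"tz":0,"spin":0},{"tx":0,"ty":0,"tz":0,"spin":0},{"tx":0,"ty":0,"tz":0,"spin":0},{"tx":0,"ty":0,"tz":0,"spin":0}]'
python3 - <<'E'
from h import *
save('wrist','w13',3,(220,130,450,290))
s=sensors.state();print(s['eef_pos'],s['wrist_force'])
E
```

```text
time: 23.97
eef_pos: [0.6269, -0.026, 0.1432]
tcp_rot: [0.0, 1.0, -0.009, 0.001]
wrist_force: [4.1, 2.1, -2.0]
grip_width: 0.0137
time: 24.38
eef_pos: [0.6269, -0.0268, 0.1431]
tcp_rot: [0.0, 1.0, -0.009, 0.001]
wrist_force: [4.9, 1.9, -1.5]
grip_width: 0.0136
[ 0.62687697 -0.02678721  0.14307963] [ 5.55875985  2.36102455 -0.68293144]
```

View pics/w13.png

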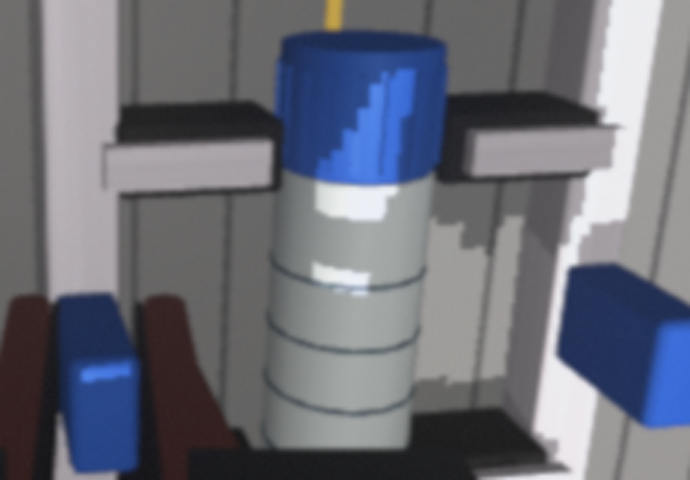

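```bash
python3 -m creep '[{"tx":0,"ty":0.03,"tz":0.003,"spin":0},{"tx":0,"ty":0,"tz":0,"spin":0},{"tx":0,"ty":0,"tz":0,"spin":0},{"tx":0,"ty":0,"tz":0,"spin":0},{"tx":0,"ty":0,"tz":0,"spin":0}]'
python3 -m creep '[{"tx":0,"ty":0,"tz":0,"spin":0},{"tx":0,"ty":0,"tz":0,"spin":0},{"tx":0,"ty":0,"tz":0,"spin":0},{"tx":0,"ty":0,"tz":0,"spin":0},{"tx":0,"ty":0,"tz":0,"spin":0}]' 28
```

```text
time: 24.85
eef_pos: [0.6268, -0.0276, 0.143]
tcp_rot: [-0.0, 1.0, -0.009, 0.001]
wrist_force: [4.9, 2.7, -2.1]
grip_width: 0.0139
time: 25.27
eef_pos: [0.6251, -0.0274, 0.1428]
tcp_rot: [0.0, 1.0, -0.009, -0.001]
wrist_force: [-0.8, 0.4, 0.3]
grip_width: 0.0277
```

```bash
python3 -m creep '[{"tx":0,"ty":0,"tz":-0.5,"spin":0},{"tx":0,"ty":0,"tz":-0.8,"spin":0},{"tx":0,"ty":0,"tz":-1,"spin":0},{"tx":-0.9,"ty":0.5,"tz":-1,"spin":0},{"tx":-0.9,"ty":0.5,"tz":-0.5,"spin":0}]'
python3 -m creep '[{"tx":-0.9,"ty":0.4,"tz":0,"spin":0},{"tx":-0.4,"ty":0,"tz":0,"spin":0},{"tx":0,"ty":0,"tz":0,"spin":0},{"tx":0,"ty":0,"tz":0,"spin":0},{"tx":0,"ty":0,"tz":0,"spin":0}]'
python3 - <<'E'
from h import *
save('wrist','w14',1.5);
s=sensors.state();print(s['eef_pos'],s['wrist_force'])
for l in ['blue_tube_center','platform_mid','left_bar_grip','right_bar_grip','left_bar_pads','right_bar_pads']:print(l,[(round(a['confidence'],2),np.round(a['location'],4).tolist()) for a in models.spot_point('wrist',l)])
save('scene','s14',1.5)
E
```

```text
time: 25.68
eef_pos: [0.5739, -0.0559, 0.2593]
tcp_rot: [0.001, 1.0, -0.008, 0.002]
wrist_force: [0.2, -1.8, 0.7]
grip_width: 0.028
time: 26.1
eef_pos: [0.5339, -0.0665, 0.2557]
tcp_rot: [-0.0, 1.0, -0.009, 0.0]
wrist_force: [0.7, 0.4, 0.9]
grip_width: 0.0281
[ 0.53398764 -0.06651487  0.25560973] [-0.51991653  0.4341553  -0.37853375]
blue_tube_center [(0.79, [0.624, -0.0741, 0.1288])]
platform_mid []
left_bar_grip [(0.74, [0.6249, -0.0304, 0.1531])]
right_bar_grip [(0.8, [0.621, -0.1359, 0.1397])]
left_bar_pads []
right_bar_pads []
```

View pics/w14.png

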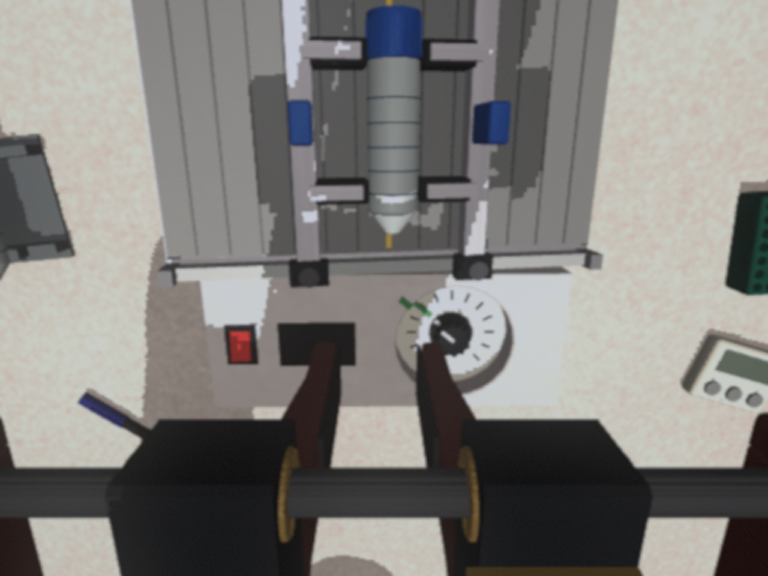

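View pics/s14.png

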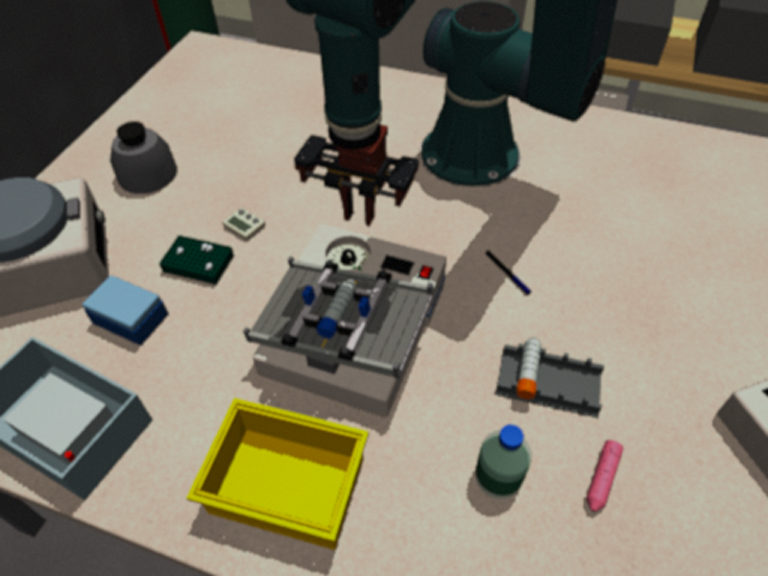

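```bash
python3 - <<'E'
from h import *
cv2.imwrite('pics/f14.png',cv2.resize(cv2.imread('pics/w14.png')[0:385,270:530],None,fx=1.55,fy=1.55,interpolation=cv2.INTER_CUBIC))
t=.111;n=np.array([0,-np.sin(t),np.cos(t)]);Y=np.array([0,np.cos(t),np.sin(t)]);m=np.array([.624,-.0733,.1125])
for nm,px,h in [('tip',(393,232),.012),('capend',(394,8),.024),('padL1',(366,40),.025),('padR1',(425,42),.025),('padL2',(367,180),.025),('padR2',(421,180),.025),('railfront',(390,262),.008),('line',(389,240),0)]:
  p=onplane(np.array(px)/1.5,m+n*h,n)-m; print(nm,p[0].round(4),(p@Y).round(4))
E
```

```text
tip -0.0647 -0.001
capend 0.0553 -0.0006
padL1 0.0401 0.0145
padR1 0.0392 -0.017
padL2 -0.0318 0.0156
padR2 -0.0326 -0.0156
railfront -0.0848 0.0006
line -0.0721 0.0
```

View pics/f14.png

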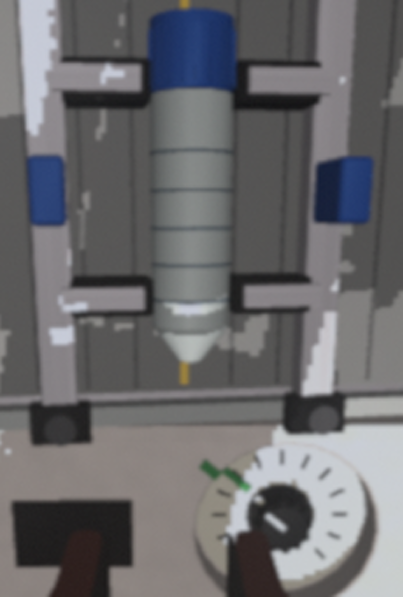

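The last crop shows the tube chocked between all four pads and over the line. Its middle is about 5 mm from the platform's in x and 1 mm in y, the pad faces are about 31 mm apart, and the pointer is at the green mark. I hand in.

```bash
python3 - <<'E'
from rig import close_job
print(close_job())
E
```

```text
the job is handed in; nothing more can be done
None
```

The job is done and handed in at about 26 s; no verdict was reported.

**What I did:** I slid the right-hand bar up to about 0.068 m of travel and turned the dial about 54° clockwise. I then laid the blue-capped tube on the yellow line against both right-hand pads and opened the fingers in two stages. Last, I slid the left-hand bar against the tube and backed the gripper off clear of everything.

**What the last checks showed:**
- **Tube:** its middle is about 5 mm from the platform's middle along the line and about 1 mm across it, and it lies parallel to the line.
- **Pads:** the left and right pad faces are about 30–31 mm apart on the 30 mm tube, so the total gap is about 1 mm. The grip positions found by the networks suggested about 2 mm, which is within their error.
- **Dial:** the pointer is in line with the green mark to within about 2° by eye.
- **Other things:** the orange-capped tube, rack, marker and timer look unmoved in the scene picture. I compared them by eye and did not measure them.

**Checks that failed or disagreed:**
- My first two move calls were refused for incomplete rows, before anything moved.
- I saw no clear rise in force when the tube met the right-hand pads, or when the left-hand pads met the tube. Both contacts were judged from the pictures.
- Some network queries found nothing in the last picture, including both bars' pads and the platform's middle.

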